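# Push the drawer insert over the dock's threshold

### The arm

A 6-joint arm with a two-finger parallel gripper is mounted at the origin on the work surface. World frame = base frame: x ahead of the robot, y to its left, z up, the work surface at z = 0. Lengths are in m, angles in rad, forces in N, time in s.
With the tool pointing down it reaches from about 0.375 to 0.925 m from the base axis. Payload 5.7 kg.
Tool frame: the origin (TCP) lies at the very end of the fingers, on their centre line; the grasp point (between the pads) lies 19 mm behind it; z points along the fingers, y is the line along which they close (so a half turn about z gives the same grasp; the last joint's range is limited). The gripper opens to 88 mm and grips with 3 to 60 N. Pads are 20 mm wide; open, the fingers measure 115 mm over their backs; the gripper's body (75 mm by 178 mm) begins 61 mm behind the grasp point.
Start: joints at [1.029, 0.359, 1.51, -0, 1.272, -0.115], TCP at [0.248, 0.546, 0.185] pointing down, gripper open.
Joint ranges: [-2.97, 2.97], [-1.01, 2.36], [0.21, 2.38], [-0.96, 4.11], [0.2, 2.71], [-2.98, 2.98]. Speed limits (rad/s): [2.39, 2.39, 3.14, 3.14, 3.14, 3.14].

### API

Orientations are given as a unit quaternion [w, x, y, z].
In Python, from rig import arm gives the robot as it stands. Calls block until the motion is done:
- arm.move_pose(position, orientation): joint-space move of the TCP to a pose.
- arm.servo_line(position, vel=0.15, rotation=None, guard=None): straight line of the TCP; rotation=None keeps the orientation; vel is the mean speed in m/s. With guard (N) it stops when the force on the tool has changed by that much, and returns True; else False.
- arm.move_j(angles): joint-space move.
- arm.grip(opening, squeeze=None): opening from 0.0 (shut) to 1.0 (fully open); squeeze is the grip in N (None keeps the last); returns when the fingers have stopped.
- arm.sleep(seconds).
- arm.solve_ik(position, orientation): joint angles nearest the present ones, or None.
- arm.state(): the state.
- arm.get_image(name): name is "scene" or "top"; returns a dict with "img" (480x640x3 uint8, red, green, blue), "fx", "fy", "cx", "cy" (pixels), "k1" (the pictures are not rectified: a ray, as slopes to the right and down, at radius r is drawn at 1 + k1 r^2 times it, then the intrinsics apply), "R" (3x3) and "t" (3): a world point X has camera coordinates R X + t. Camera axes: x right, y down, z forward; pixel columns grow to the right and rows downward; lengths in m; the calibration is good to about 2 mm. A picture is of the moment at which its call begins. There is no depth.
A pose or a line that the arm cannot do raises arm.PlanningError and nothing moves.
- arm.finish_job(): hands the job in; it is judged then, once.
The state is a dict: "time": time; "joint_positions": joint angles; "joint_vel": joint speeds; "tau": joint torques, N m; "eef_pos": TCP position; "ee_rot": TCP orientation; "force": force on the tool from outside, world axes, zero at the start; "torque": the same for the moment, N m; "finger_gap": opening from 0.0 (shut) to 1.0 (fully open); "finger_force": force on a finger pad.
Only numpy, scipy, OpenCV 4.12 (cv2) and the standard library are available. Lean on these libraries where they do the work, as an engineer would, in place of code of your own. Each camera call takes 0.05 s, during which the arm holds its last target. There are 200 camera calls.

### The job

Put the grey drawer insert away in its wooden dock: lift only its front edge (the end with the blue tab, its tail staying down) over the metal threshold, rest that edge gently on the threshold and let go, then push the insert in from its tail end until the tail drops behind the threshold and it lies flat. Keep pushing until it bears on the red rubber bumper with a gentle but firm press of about 8 N, hold that for a second, then back away and leave it touching the bumper. Never carry the insert, do not tow it in by its tab, ram the threshold or the bumper, or spill the pen rest it carries, and leave everything else on the desk where it is.

Things in the scene. Friction and masses are not known exactly. Their poses are not given: they have to be found in the camera images.
- insert: loose grey plastic open tray, 170 long (x) x 110 wide (y) x 40 mm high, walls and floor 4 mm, one lengthwise divider, 0.3 to 0.65 kg; origin at the centre of its underside, +x towards its leading end (the end with the blue tab), z up. A pen rest lies in it. Starts flat on the desk in front of the dock, 20 to 60 mm short of the threshold, up to 15 mm off to the side and up to 0.12 rad skew to the dock
- insert_tab (a point): centre of the exposed blue grip tab standing on the leading wall: 28 mm wide (along the insert's y), 14 mm thick (x), from the rim at 40 mm up to 70 mm above the underside; this point is 55 mm above the underside and 7 mm behind the leading face. Best pinched across its 28 mm width, fingertips just above the rim, so that the insert can pivot between the pads as the front is lifted
- insert_lead (a point): middle of the leading bottom edge of the insert (85 mm ahead of its origin)
- insert_tail (a point): middle of the tail bottom edge of the insert (85 mm behind its origin); the tail wall above it is plain, 40 mm high and 110 mm wide, and is where to push
- dock: fixed wooden dock: floor 4 mm thick between two side rails 26 mm high and 126 mm apart; +x is the direction in which the insert is pushed in, y across, z up; origin on the desk midway between the rails, 106 mm beyond the threshold's outer face and 98 mm beyond its inner face
- threshold: fixed aluminium strip across the mouth of the dock, 8 mm thick (its x, same as the dock's x), 146 mm wide, its top 14 mm above the desk and 10 mm above the dock's floor; origin at the centre of its underside. The insert fits lengthwise between it and the bumper with 4 to 26 mm to spare
- end_box: fixed grey box, 126 mm wide, 40 high, at the dock's inner end; origin at floor level mid its mouth-side face, 210 mm past the threshold's inner face, x as the dock's. It carries a red rubber bumper on rods, face 70 mm wide, 8 to 32 mm above the floor, set 14 to 36 mm before the box, unmeasured: feel for it with the insert's leading wall. It yields 1 mm per 8 N, at most 5 mm
- pen_rest: pale ceramic pen rest, 70 x 26 x 17 mm, lying loose in the insert, origin at the centre of its underside, z up; it stays in the insert
- tumbler: steel tumbler, 72 mm across, 120 mm high, at the back of the desk; leave alone
- phone_cradle: wooden phone cradle, 85 x 80 x 105 mm, at the back of the desk; leave alone
- mug: blue ceramic mug, 80 mm across, 95 mm high, on the left of the desk; leave alone
- tape: black tape dispenser, 55 x 140 x 73 mm, at the back left of the desk; leave alone
Not all that is in view belongs to the job. What is shaped like the insert but orange is not meant. Of the things that look like the pen_rest, take the one that is farthest to the robot's right at the start.

How it is judged:
On the way, in this order (a step that is already met when the one before it is completed fails the run):
1. the insert's leading edge rests on the threshold, its tail on the desk, and the fingers have let go (x of insert_lead in the frame of threshold above 0 m and contact force between insert and threshold above 0.5 N and angle between insert's own z axis and vertical above 0.05 rad and height (world z) of insert_tail below 0.008 m and contact force between the fingers and insert below 0.2 N), for 0.2 s.
2. the insert lies flat behind the threshold and is pressed against the bumper with at least 4 N (x of insert_tail in the frame of threshold above 0.003 m and angle between insert's own z axis and vertical below 0.03 rad and height (world z) of insert_tail below 0.008 m and contact force between insert and end_box above 4 N), for 0.3 s.
At the end, for the whole second after the job is handed in: The insert lies flat and at rest on the dock's floor between the rails (within 0.1 rad of the dock's direction, both ends within 4 mm of floor level), its tail behind the threshold and its leading face still touching the bumper, the pen rest still in it (x of insert_tail in the frame of threshold above 0.003 m and contact force between insert and end_box above 0.1 N and angle between insert's own z axis and vertical below 0.03 rad and height (world z) of each of insert_tail, insert_lead below 0.008 m and angle between the x axis of insert and the x axis of dock, either way round below 0.1 rad and linear speed of insert below 0.01 m/s and z of pen_rest in the frame of insert below 0.03 m and distance between pen_rest and insert below 0.095 m).
It fails at once if the bumper is pressed with more than 16 N (contact force between insert and end_box above 16 N).
It fails at once if the insert is rammed against the threshold with more than 35 N (contact force between insert and threshold above 35 N).
It fails at once if the insert is carried or spilled: its tail rises more than 45 mm above the desk, or it tips by more than 0.35 rad (height (world z) of insert_tail above 0.045 m or angle between insert's own z axis and vertical above 0.35 rad).
It fails at once if the insert is towed in by its tab: the fingers are still at the tab when the leading edge is more than 60 mm past the threshold (x of insert_lead in the frame of threshold above 0.06 m and distance between the grasp point and insert_tab below 0.035 m).
It fails at once if something else on the desk is moved by more than 15 mm (distance of any of tumbler, phone_cradle, mug, tape from where it was at the start of the episode above 0.015 m).
It also fails if it takes over 66 s, if anything falls off the work surface, if the arm or the gripper's body presses on something with over 40 N, if the wrist force passes 120 N, or if a joint passes its speed limit or range.

## Working session

There is one attempt and no reset: what is moved stays moved. The work goes in short steps, each a Python script; the robot and the scene stay as the last script left them, time stands still between calls to the robot, and variables do not carry over. Pictures are saved under pics/ and viewed, at most 10 in all, crops included, and the job is handed in when it is done.

```bash
mkdir -p pics; ls; python3 - <<'E'
from rig import arm
import cv2
for n in("scene","top"):
    d=arm.get_image(n); cv2.imwrite(f"pics/{n}0.png",d["img"][:,:,::-1])
    print(n,d["fx"],d["cx"],d["cy"],d["k1"],d["R"],d["t"])
s=arm.state(); print(s)
E
```

```text
pics
scene 455.8370822482246 322.7005798564083 241.68506163444354 -0.01699864562868479 [[ 6.92212138e-01  7.21694085e-01 -5.56495079e-05]
 [ 6.03572992e-01 -5.78958684e-01 -5.48184719e-01]
 [-3.95653888e-01  3.79426528e-01 -8.36357287e-01]] [-0.44147851 -0.32823505  1.26717285]
top 512.4990892387168 319.873344554508 237.51447786481637 -0.08652415642248931 [[-0.00907073 -0.99984813  0.01488053]
 [-0.9969617   0.00789124 -0.07749253]
 [ 0.07736333 -0.01553823 -0.99688188]] [0.03251572 0.59322663 1.29794067]
{'time': 0.1, 'joint_positions': array([ 1.02887106e+00,  3.59415942e-01,  1.51129496e+00, -3.02555854e-06,
        1.27249994e+00, -1.15102966e-01]), 'joint_vel': array([ 2.86273941e-05, -8.64282028e-04, -1.03919875e-03, -2.25818967e-04,
        8.65773299e-04, -3.58237493e-04]), 'tau': array([ 3.09078348e-05, -5.16356134e+01, -2.71403700e+01,  6.76738448e-02,
        2.76888051e-02, -3.87443106e-05]), 'eef_pos': array([0.24805132, 0.54559145, 0.18411497]), 'ee_rot': array([-2.59675354e-04,  2.11794386e-01,  9.77313912e-01, -7.66292403e-04]), 'force': array([-0.66952876, -0.06787829,  0.39527905]), 'torque': array([ 0.04485711, -0.01006995,  0.00593149]), 'finger_force': 0.0, 'finger_gap': 1.0025232746561403}
```

View pics/top0.png

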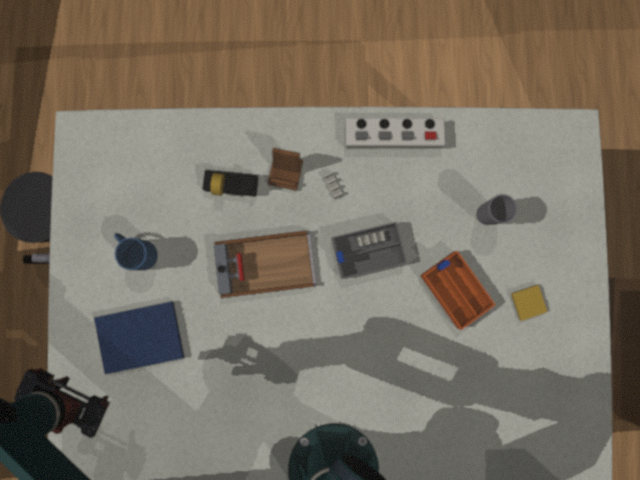

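View pics/scene0.png

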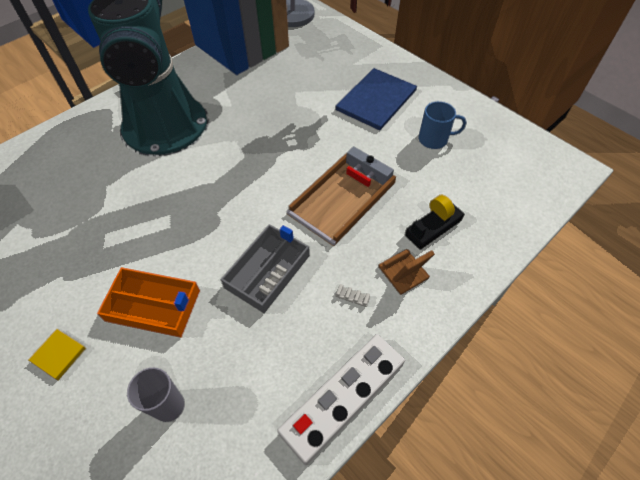

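Top view: the grey insert is at about (368,250) with its blue tab at (341,257). The dock is at (265,263), with its threshold at (314,259) and the red bumper at (239,265). The orange tray at (458,290) is a decoy. There are two pen rests, one in the insert at (375,238) and one on the desk at (335,185). Image right is robot right, so the one in the insert is meant. I'll confirm that in enlarged crops.

```bash
python3 - <<'E'
import cv2
a=cv2.imread("pics/top0.png")[210:310,205:425]; cv2.imwrite("pics/top0c.png",cv2.resize(a,None,fx=3.6,fy=3.6,interpolation=cv2.INTER_CUBIC))
a=cv2.imread("pics/scene0.png")[140:320,210:410]; cv2.imwrite("pics/scene0c.png",cv2.resize(a,None,fx=3.3,fy=3.3,interpolation=cv2.INTER_CUBIC))
E
```

```text
(no output)
```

View pics/top0c.png

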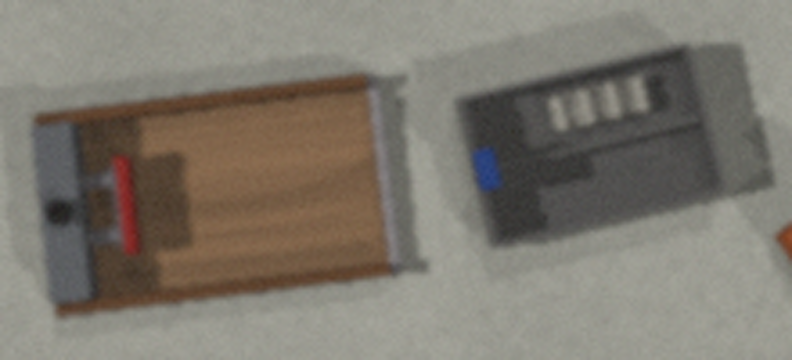

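View pics/scene0c.png

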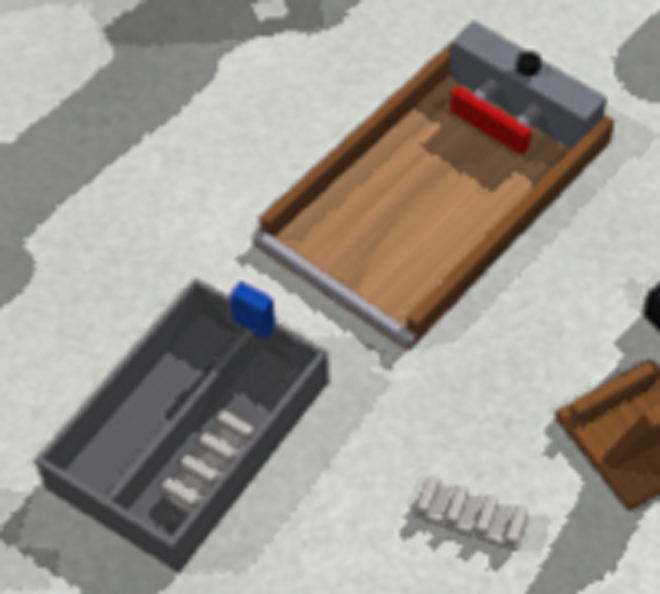

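```bash
cat > h.py <<'E'
import numpy as np
from rig import arm
from scipy.optimize import least_squares
from scipy.spatial.transform import Rotation as Rn
def proj(d,X):
    c=np.asarray(X)@np.array(d["R"]).T+d["t"]; s=c[:,:2]/c[:,2:]
    s=s*(1+d["k1"]*(s**2).sum(1,keepdims=True))
    return s*[d["fx"],d["fy"]]+[d["cx"],d["cy"]]
def place(p,L):
    c,s=np.cos(p[2]),np.sin(p[2]); L=np.asarray(L,float)
    return np.c_[p[0]+c*L[:,0]-s*L[:,1],p[1]+s*L[:,0]+c*L[:,1],L[:,2]]
def uncrop(P,f,o): return (np.array(P)+.5)/f-.5+np.array(o)
E
python3 - <<'E'
from h import *
T=arm.get_image("top");S=arm.get_image("scene")
ut=lambda P:uncrop(P,3.6,(205,210)); us=lambda P:uncrop(P,3.3,(210,140))
z=.04
tL=[[.085,-.055,z],[.085,.055,z],[-.085,-.055,z],[-.085,.055,z],[.078,0,.07]];tP=ut([[461,99],[493,244],[690,47],[722,192],[486,169]])
sL=[[.085,.055,z],[.085,-.055,z],[-.085,.055,z],[-.085,-.055,z],[-.085,-.055,0],[.078,0,.07]];sP=us([[197,282],[328,353],[39,462],[180,540],[180,571],[256,295]])
for k in("both","top","scene"):
    f=lambda p:np.r_[(proj(T,place(p,tL))-tP).ravel()*(k!="scene"),(proj(S,place(p,sL))-sP).ravel()*(k!="top")]
    r=least_squares(f,[.5,-.1,1.5]);print("insert",k,r.x.round(4),r.fun.round(1))
h=.014;dt=lambda b:[[-.106,-.073,h],[-.106,.073,h],[-.098,-.073,h],[-.098,.073,h],[.112,-.063,.044],[.112,.063,.044],[b,-.035,.036],[b,.035,.036]]
dP=ut([[380,78],[401,268],[368,80],[388,270],[77,123],[93,299],[130,157],[139,252]])
ds=lambda b:[[-.106,.073,h],[-.106,-.073,h],[b,.035,.036],[b,-.035,.036]]
dS=us([[258,238],[410,341],[452,89],[530,130]])
for k in("both","top","scene"):
    f=lambda p:np.r_[(proj(T,place(p,dt(p[3])))-dP).ravel()*(k!="scene"),(proj(S,place(p,ds(p[3])))-dS).ravel()*(k!="top")]
    r=least_squares(f,[.5,.1,1.5,.09]);print("dock",k,r.x.round(4),r.fun.round(1))
E
```

```text
insert both [ 0.561  -0.0951  1.7977] [-2.  -1.  -0.6  0.8 -1.1 -2.   0.5 -0.5 -0.5 -0.6 -0.2 -1.6  0.3 -0.7
 -1.2 -0.8 -2.   1.9  0.1  0.7 -1.1 -0.1]
insert top [ 0.5592 -0.097   1.7825] [-1.  -0.9 -0.3  1.1  0.1 -0.8  1.1  0.8  0.2 -0.3 -0.  -0.  -0.  -0.
 -0.  -0.  -0.   0.  -0.   0.  -0.   0. ]
insert scene [ 0.5621 -0.0941  1.8033] [-0.  -0.  -0.   0.  -0.  -0.   0.  -0.  -0.  -0.   0.1 -1.6  0.9 -0.9
 -0.4 -0.5 -1.   1.9  1.1  0.7 -0.6 -0.1]
dock both [0.5304 0.1512 1.6908 0.079 ] [-0.9 -1.9  0.4  1.2 -0.7 -2.1  1.   1.1 -1.7 -0.7 -0.3 -0.1 -1.7 -0.7
 -1.   0.3 -2.5 -1.  -0.5  0.4 -0.6  0.5 -1.4  1.7]
dock top [0.5294 0.1503 1.6849 0.0764] [-0.4 -1.3  0.7  1.9 -0.1 -1.5  1.2  1.7 -1.2 -0.6 -0.1  0.1 -0.3 -0.6
  0.3  0.4 -0.  -0.  -0.   0.  -0.   0.  -0.   0. ]
dock scene [0.5315 0.1532 1.7039 0.0815] [-0.  -0.  -0.   0.  -0.  -0.   0.   0.  -0.  -0.  -0.   0.  -0.  -0.
 -0.   0.  -1.4 -0.6  1.2  0.3  0.4 -0.4 -0.2  0.6]
```

Everything fits to within about 2 px. The insert is at about (0.560, -0.096) with yaw 1.79. The dock is at (0.530, 0.151) with yaw 1.69. That gives 58 mm short of the threshold and 0.1 rad skew, both within the stated limits. Next I'll grasp the tab.

```bash
cat >> h.py <<'E'
DOCK=np.array([.5302,.151,1.69])
def q(a): return [0,np.cos(a/2),np.sin(a/2),0]
def dk(x,y,z): return place(DOCK,[[x,y,z]])[0]
def st(m=""):
    s=arm.state(); p=s["eef_pos"]; c,n=np.cos(DOCK[2]),np.sin(DOCK[2]); d=p[:2]-DOCK[:2]; f=s["force"]
    print(m,"t%.1f"%s["time"],"dock x %.4f y %.4f z %.4f"%(c*d[0]+n*d[1],-n*d[0]+c*d[1],p[2]),"F dock",np.round([c*f[0]+n*f[1],-n*f[0]+c*f[1],f[2]],1),"gap %.3f ff %.1f"%(s["finger_gap"],s["finger_force"]))
E
python3 - <<'E'
from h import *
import cv2
tab=np.array([.5434,-.0194])
arm.grip(.55,20)
arm.move_pose([*tab,.2],q(1.79)); print(arm.state()["joint_positions"].round(2))
arm.servo_line([*tab,.085],vel=.12)
st("above")
print(arm.servo_line([*tab,.045],vel=.05,guard=6))
st("down")
a=arm.get_image("scene")["img"][150:320,200:420,::-1]; cv2.imwrite("pics/g.png",cv2.resize(a,None,fx=3.3,fy=3.3,interpolation=cv2.INTER_CUBIC))
E
```

```text
[-0.16  0.26  1.61  0.    1.27 -0.38]
above t4.4 dock x -0.1709 y 0.0065 z 0.0856 F dock [-0.3 -0.   0.4] gap 0.549 ff 0.0
False
down t5.3 dock x -0.1708 y 0.0069 z 0.0451 F dock [-0.3  0.3  0.5] gap 0.548 ff 0.0
```

View pics/g.png

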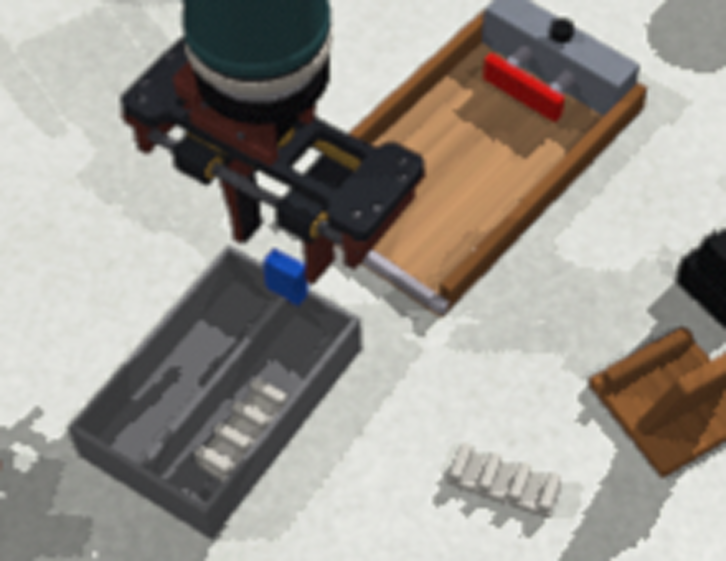

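The picture shows the fingertips at about (245,238) and (318,280), and the blue tab at (285,277). They look ahead of the tab, so I'll check that against the projection before closing.

```bash
python3 - <<'E'
from h import *
S=arm.get_image("scene");s=arm.state();p=s["eef_pos"]
to=lambda P:((P-np.array([200,150])+.5)*3.3-.5).round(0).tolist()
print("tcp",p, to(proj(S,[p])), "fingertips",to(proj(S,place([p[0],p[1],1.79],[[0,.024,p[2]],[0,-.024,p[2]],[0,.037,p[2]],[0,-.037,p[2]]]))))
I=[.5603,-.0955,1.79]
print("tab box",to(proj(S,place(I,[[x,y,z] for x in(.085,.071) for y in(.014,-.014) for z in(.04,.07)]))))
print("rim",to(proj(S,place(I,[[.085,.055,.04],[.085,-.055,.04],[-.085,.055,.04],[-.085,-.055,.04],[-.085,-.055,0]]))))
# scene-only fit with new crop readings
L=[[.085,.055,.04],[.085,-.055,.04],[-.085,.055,.04],[-.085,-.055,0]];P=uncrop([[231,248],[360,323],[71,430],[215,539]],3.3,(200,150))
r=least_squares(lambda p:(proj(S,place(p,L))-P).ravel(),I);print(r.x,r.fun.round(1))
E
```

```text
tcp [ 0.54376141 -0.01943788  0.04535549] [[288.0, 283.0]] fingertips [[259.0, 267.0], [317.0, 300.0], [244.0, 258.0], [333.0, 309.0]]
tab box [[277.0, 271.0], [274.0, 245.0], [311.0, 290.0], [309.0, 264.0], [265.0, 285.0], [262.0, 259.0], [299.0, 304.0], [296.0, 279.0]]
rim [[229.0, 243.0], [361.0, 318.0], [67.0, 425.0], [204.0, 513.0], [211.0, 540.0]]
[ 0.56310428 -0.0959154   1.79802121] [-0.2 -0.6  1.  -0.9 -0.6 -0.2 -0.2  1.3]
```

```bash
python3 - <<'E'
from h import *
import cv2
S=arm.get_image("scene");T=arm.get_image("top");p=arm.state()["eef_pos"]
def crop(d,u,v,w,h,f):
    return cv2.resize(d["img"][v:v+h,u:u+w,::-1],None,fx=f,fy=f,interpolation=cv2.INTER_CUBIC)
a=crop(S,255,195,70,70,5.5);b=crop(T,300,210,70,70,5.5)
for im,d,o in((a,S,(255,195)),(b,T,(300,210))):
    u=(proj(d,[p])[0]-o+.5)*5.5; cv2.drawMarker(im,(int(u[0]),int(u[1])),(0,255,0),0,12,1)
cv2.imwrite("pics/g2.png",np.hstack([a,b]))
E
```

```text
(no output)
```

View pics/g2.png

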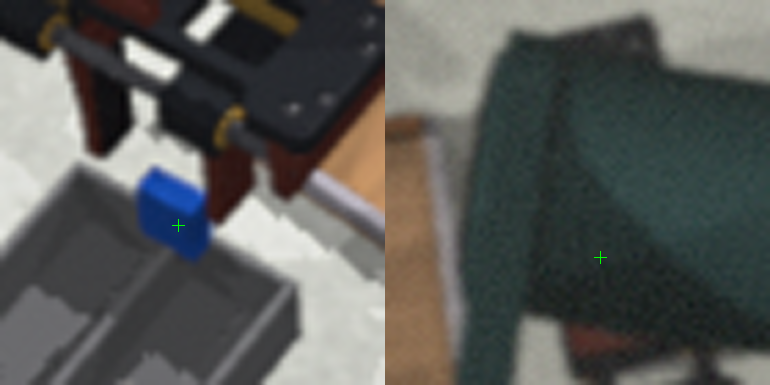

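The fingertips at (95,157) and (215,222) sit higher or further ahead than the projected TCP at (179,225). I'll check this against the start picture, where the TCP was known.

```bash
python3 - <<'E'
from h import *
import cv2
T=arm.get_image("top");S=arm.get_image("scene")
p=np.array([.24805,.54559,.18411]);R=Rn.from_quat([.2118,.9773,0,0]).as_matrix()
im=cv2.imread("pics/top0.png")[350:450,10:130];im=cv2.resize(im,None,fx=4,fy=4,interpolation=cv2.INTER_CUBIC)
for l,c in(((0,0,0),(0,255,0)),((0,.05,0),(0,255,255)),((0,-.05,0),(0,255,255)),((0,.05,-.04),(255,0,255)),((0,-.05,-.04),(255,0,255))):
    u=(proj(T,[p+R@l])[0]-[10,350]+.5)*4; cv2.drawMarker(im,(int(u[0]),int(u[1])),c,0,14,1)
s=arm.state();p=s["eef_pos"];R=Rn.from_quat(np.roll(s["ee_rot"],-1)).as_matrix();print(R.round(3))
a=cv2.resize(S["img"][170:270,230:330,::-1],None,fx=4,fy=4,interpolation=cv2.INTER_CUBIC)
for z,c in((0,(0,255,0)),(-.02,(0,255,255)),(-.04,(255,0,255)),(-.08,(255,255,255))):
  for y in(-.024,.024,-.0375,.0375):
    u=(proj(S,[p+R@[0,y,z]])[0]-[230,170]+.5)*4; cv2.drawMarker(a,(int(u[0]),int(u[1])),c,0,8,1)
cv2.imwrite("pics/cmp.png",np.hstack([im,a]))
E
```

```text
[[-0.217  0.976  0.001]
 [ 0.976  0.217 -0.   ]
 [-0.     0.    -1.   ]]
```

View pics/cmp.png

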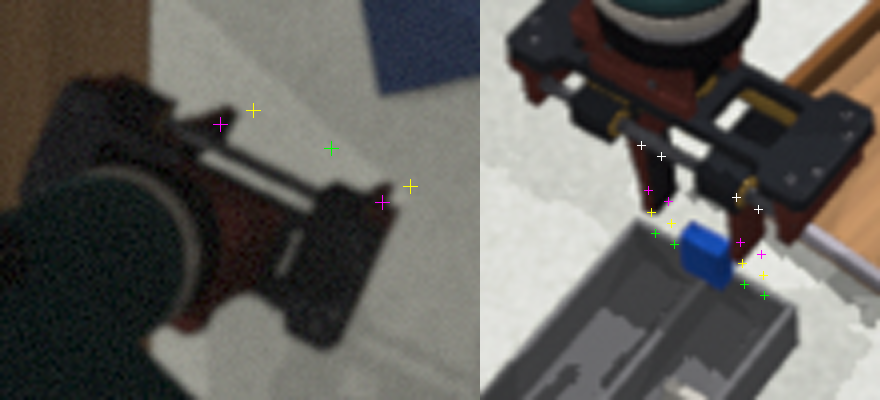

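Left: the visible tips end about 20 mm short of the reported TCP. Right: the tips at (655,215) and (745,262) also lie about 20 mm above the projected ones. I'll settle it by touch, with a light guarded descent onto the rim.

```bash
python3 - <<'E'
from h import *
p=arm.state()["eef_pos"]
hit=arm.servo_line([p[0],p[1],.034],vel=.012,guard=2.5); st(f"hit {hit}")
E
```

```text
hit False t6.7 dock x -0.1708 y 0.0069 z 0.0341 F dock [-0.4  0.1  0.3] gap 0.550 ff 0.0
```

```bash
python3 - <<'E'
from h import *
p=arm.state()["eef_pos"]
hit=arm.servo_line([p[0],p[1],.014],vel=.012,guard=2.5); st(f"hit {hit}")
E
```

```text
hit False t8.5 dock x -0.1709 y 0.0068 z 0.0141 F dock [-0.   0.8 -0.3] gap 0.549 ff 0.0
```

```bash
python3 - <<'E'
from h import *
import cv2
S=arm.get_image("scene")
a=cv2.resize(S["img"][185:285,235:335,::-1],None,fx=4,fy=4,interpolation=cv2.INTER_CUBIC)
arm.grip(.2,5); st("grip")
S=arm.get_image("scene")
b=cv2.resize(S["img"][185:285,235:335,::-1],None,fx=4,fy=4,interpolation=cv2.INTER_CUBIC)
cv2.imwrite("pics/g3.png",np.hstack([a,b]))
E
```

```text
grip t9.0 dock x -0.1708 y 0.0070 z 0.0140 F dock [-1.   0.9  0.8] gap 0.320 ff 5.0
```

View pics/g3.png

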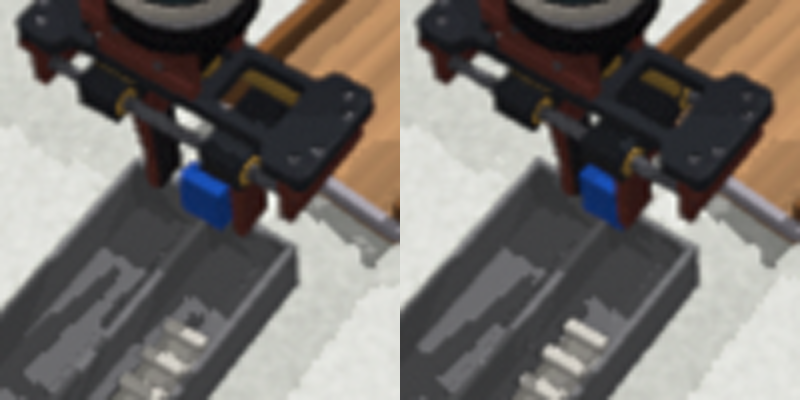

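Both halves show the fingers on either side of the blue tab. The gap of 0.320 equals 28 mm, so the tab is held with the tips at rim level. The true tips are therefore about 26 mm above the reported TCP, and I'll allow for that. Next: firm up the grip, lift the front, and carry the edge over the threshold while straightening.

```bash
python3 - <<'E'
from h import *
arm.grip(.2,20); st("grip")
p=arm.state()["eef_pos"]
arm.servo_line([p[0],p[1],p[2]+.026],vel=.03); st("lift")
arm.servo_line(dk(-.13,.002,p[2]+.026),vel=.04,rotation=q(1.71)); st("mid")
hit=arm.servo_line(dk(-.095,0,p[2]+.026),vel=.03,rotation=q(1.69),guard=12); st(f"fwd {hit}")
import cv2
for n in("top","scene"): cv2.imwrite(f"pics/l_{n}.png",arm.get_image(n)["img"][:,:,::-1])
a=cv2.imread("pics/l_scene.png")[140:300,220:400];b=cv2.imread("pics/l_top.png")[215:305,300:420]
cv2.imwrite("pics/l.png",np.vstack([cv2.resize(a,(450,400),interpolation=2),cv2.copyMakeBorder(cv2.resize(b,(267,200),interpolation=2),0,0,0,183,0)]))
E
```

```text
grip t9.3 dock x -0.1708 y 0.0070 z 0.0140 F dock [-0.7  1.2  1.4] gap 0.316 ff 20.0
lift t10.3 dock x -0.1707 y 0.0069 z 0.0400 F dock [ 0.7 -0.1 -3.2] gap 0.318 ff 20.0
mid t11.4 dock x -0.1299 y 0.0020 z 0.0401 F dock [ 0.5 -0.1 -1.6] gap 0.318 ff 20.0
fwd False t12.8 dock x -0.0949 y -0.0000 z 0.0401 F dock [ 0.9 -0.2 -2. ] gap 0.317 ff 20.0
```

View pics/l.png

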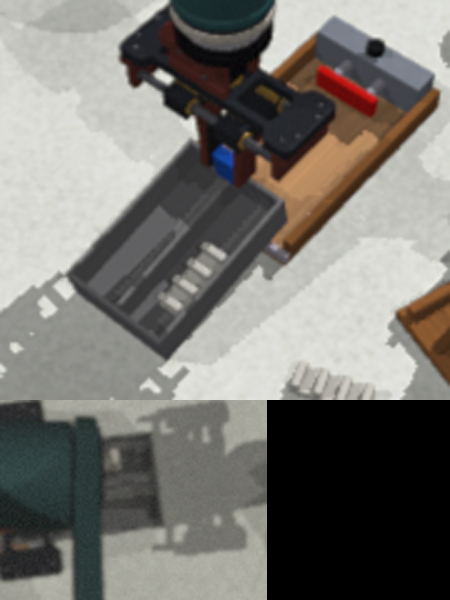

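The front edge is over the threshold at about (285,235) in the crop. The tail is down at (165,355), and the pen rest is still inside at (190,280). Before lowering, I'll fit the tilted pose numerically to check the lateral offset.

```bash
python3 - <<'E'
from h import *
S=arm.get_image("scene");h=.04
L=np.array([[.17,.055,h],[.17,-.055,h],[0,.055,h],[0,-.055,h],[0,-.055,0]])
P=uncrop([[192,142],[286,207],[70,272],[166,339],[167,357]],2.5,(220,140))
def f(p):
    c,s=np.cos(p[3]),np.sin(p[3]); M=np.c_[c*L[:,0]-s*L[:,2],L[:,1],s*L[:,0]+c*L[:,2]]
    return (proj(S,place(p,M))-P).ravel()
r=least_squares(f,[.57,-.1,1.69,.15]);p=r.x;print(p.round(4),r.fun.round(1))
for D in(DOCK,[.5315,.1532,1.7039]):
    c,s=np.cos(D[2]),np.sin(D[2])
    for x in(0,.17*np.cos(p[3])):
        d=np.array([p[0]+x*np.cos(p[2])-D[0],p[1]+x*np.sin(p[2])-D[1]]);print("x %.4f y %.4f"%(c*d[0]+s*d[1],-s*d[0]+c*d[1]))
E
```

```text
[ 0.5594 -0.0918  1.7132  0.0475] [ 0.3  1.1  0.3 -1.3 -0.5 -0.6 -0.7 -0.2  0.7  0.9]
x -0.2446 y -0.0001
x -0.0748 y 0.0038
x -0.2466 y 0.0049
x -0.0768 y 0.0064
```

```bash
python3 - <<'E'
from h import *
arm.servo_line(dk(-.095,-.003,.040),vel=.02); st("shift")
hit=arm.servo_line(dk(-.095,-.003,.034),vel=.02,guard=3); st(f"{hit}")
for z in np.arange(.033,.0245,-.001):
    arm.servo_line(dk(-.095,-.003,z),vel=.02); st()
    if arm.state()["force"][2]>.2: break
E
```

```text
shift t13.2 dock x -0.0952 y -0.0031 z 0.0399 F dock [ 0.3 -0.2 -2.7] gap 0.317 ff 20.0
True t13.4 dock x -0.0948 y -0.0027 z 0.0379 F dock [ 0.4 -1.2 -1.1] gap 0.317 ff 20.0
 t13.8 dock x -0.0950 y -0.0029 z 0.0327 F dock [ 1.4 -0.3 -0.5] gap 0.318 ff 20.0
 t14.1 dock x -0.0950 y -0.0029 z 0.0319 F dock [ 0.9 -0.2 -0.7] gap 0.317 ff 20.0
 t14.3 dock x -0.0950 y -0.0029 z 0.0310 F dock [ 1.2  0.2 -0.3] gap 0.311 ff 20.0
 t14.6 dock x -0.0950 y -0.0030 z 0.0299 F dock [ 1.  -1.1 -0.9] gap 0.315 ff 20.0
 t14.8 dock x -0.0950 y -0.0031 z 0.0295 F dock [1.8 1.7 5.2] gap 0.316 ff 20.0
```

Contact came at z = 0.0295, the height expected for the threshold. Now I'll release, clear the tab, go round behind the tail and touch the desk there to find the true tip height.

```bash
python3 - <<'E'
from h import *
import cv2
arm.grip(.55,10); arm.sleep(.5); st("rel")
arm.servo_line(dk(-.095,-.003,.12),vel=.12)
arm.servo_line(dk(-.31,-.003,.12),vel=.25,rotation=q(1.69))
T=arm.get_image("top");cv2.imwrite("pics/r_top.png",T["img"][:,:,::-1]);S=arm.get_image("scene");cv2.imwrite("pics/r_scene.png",S["img"][:,:,::-1])
arm.servo_line(dk(-.31,-.003,.03),vel=.12); st("low")
hit=arm.servo_line(dk(-.31,-.003,-.028),vel=.015,guard=3); st(f"desk {hit}")
a=cv2.imread("pics/r_scene.png")[130:320,190:400];b=cv2.imread("pics/r_top.png")[215:315,205:435]
cv2.imwrite("pics/r.png",np.hstack([cv2.resize(a,(400,362),interpolation=2),cv2.copyMakeBorder(cv2.resize(b,(400,174),interpolation=2),0,188,0,0,0)]))
E
```

```text
rel t15.9 dock x -0.0950 y -0.0030 z 0.0290 F dock [-0.4  1.1 -0.6] gap 0.551 ff 0.0
low t18.8 dock x -0.3102 y -0.0036 z 0.0305 F dock [ 0.4 -0.3  0.7] gap 0.549 ff 0.0
desk False t22.8 dock x -0.3100 y -0.0030 z -0.0280 F dock [-0.1 -0.  -0.1] gap 0.550 ff 0.0
```

View pics/r.png

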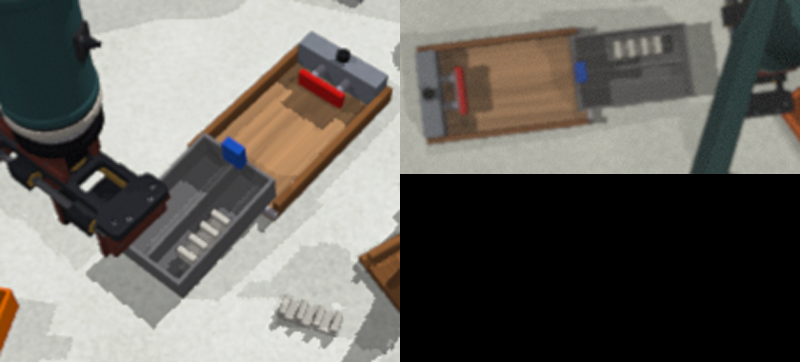

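The right half shows the insert resting on the threshold, straight with the dock and centred between the rails, with the pen rest inside. The tip offset is more than 28 mm, so I'll keep feeling down for the desk.

```bash
python3 - <<'E'
from h import *
hit=arm.servo_line(dk(-.31,-.003,-.05),vel=.015,guard=3); st(f"desk {hit}")
E
```

```text
desk True t23.6 dock x -0.3100 y -0.0030 z -0.0374 F dock [0.3 0.2 6.4] gap 0.548 ff 2.8
```

The desk is at reported -0.037, so the true tip is the reported z plus 37 mm. I'll push with the tips at about 21 mm, guarded and in segments.

```bash
python3 - <<'E'
from h import *
Z=-.016
arm.servo_line(dk(-.31,-.002,Z),vel=.1); st("up")
hit=arm.servo_line(dk(-.24,-.002,Z),vel=.03,guard=2.0); st(f"tail contact {hit}")
x=-.24
for x in np.arange(-.225,-.118,.02):
    hit=arm.servo_line(dk(x,-.001,Z),vel=.04,guard=9); st(f"{x:.3f} {hit}")
    if hit: break
E
```

```text
up t23.9 dock x -0.3103 y -0.0025 z -0.0156 F dock [ 0.2 -0.3  0.9] gap 0.548 ff 0.0
tail contact True t25.4 dock x -0.2632 y -0.0017 z -0.0163 F dock [ 0.6 -0.2 -0.2] gap 0.549 ff 0.0
-0.225 False t26.5 dock x -0.2248 y -0.0009 z -0.0161 F dock [ 0.1 -0.3 -0. ] gap 0.549 ff 0.2
-0.205 False t27.2 dock x -0.2043 y -0.0008 z -0.0161 F dock [0.6 0.1 0. ] gap 0.554 ff 0.1
-0.185 False t27.8 dock x -0.1842 y -0.0008 z -0.0160 F dock [-0.1  0.2 -0.3] gap 0.549 ff 0.0
-0.165 False t28.5 dock x -0.1646 y -0.0010 z -0.0160 F dock [ 0.4  0.6 -0.2] gap 0.550 ff 0.0
-0.145 False t29.1 dock x -0.1446 y -0.0010 z -0.0160 F dock [-0.2 -0.   1.4] gap 0.552 ff 0.0
-0.125 False t29.8 dock x -0.1246 y -0.0010 z -0.0160 F dock [-0.5 -0.2  0.3] gap 0.548 ff 0.0
```

Forces read low once stopped, so I'll check by image code that the insert is moving, using the blue tab's position in the dock frame.

```bash
cat >> h.py <<'E'
import cv2
def tabpos(S=None,z=.055):
    S=S or arm.get_image("scene")
    h=cv2.cvtColor(S["img"],cv2.COLOR_RGB2HSV); m=cv2.inRange(h,(108,180,90),(125,255,255))
    n,l,s,c=cv2.connectedComponentsWithStats(m); out=[]
    for i in range(1,n):
        if 15<s[i,4]<600 and 200<c[i][0]<400 and 130<c[i][1]<320:
            r=least_squares(lambda p:(proj(S,[dk(p[0],p[1],z)])[0]-c[i]),[0,0]).x
            out.append((s[i,4],c[i].round(1).tolist(),"dock xy",r.round(4).tolist()))
    return out
E
python3 - <<'E'
from h import *
im=cv2.imread("pics/r_scene.png")[:,:,::-1].copy();S=arm.get_image("scene");im2=dict(S);im2["img"]=im
print("before",tabpos(im2,.07));print("now",tabpos(S,.055))
E
```

```text
before [(np.int32(122), [312.3, 210.1], 'dock xy', [-0.0954, -0.0037])]
now [(np.int32(135), [352.3, 174.8], 'dock xy', [0.0548, -0.002])]
```

The insert follows: the tab has moved from (312,210) to (352,175). Now fine steps to the bumper under force control.

```bash
python3 - <<'E'
from h import *
Z=-.016
u=np.array([np.cos(DOCK[2]),np.sin(DOCK[2])])
def F():
    v=[]
    for _ in range(4): arm.sleep(.03); v.append(u@arm.state()["force"][:2])
    return -np.mean(v)
F0=F(); x=-.1246; out=[("F0",round(F0,2))]
while x<-.072:
    f=F()-F0; out.append((round(x*1e3,1),round(f,1)))
    if f>6.5: break
    x+= .001 if f<1.2 else .0004 if f<4 else .0002
    arm.servo_line(dk(x,-.001,Z),vel=.012)
print(out); st(); print(tabpos(z=.059))
E
```

```text
[('F0', np.float64(-0.28)), (-124.6, np.float64(0.6)), (-123.6, np.float64(1.2)), (-122.6, np.float64(1.4)), (-122.2, np.float64(1.4)), (-121.8, np.float64(1.8)), (-121.4, np.float64(1.4)), (-121.0, np.float64(1.6)), (-120.6, np.float64(2.1)), (-120.2, np.float64(1.5)), (-119.8, np.float64(1.3)), (-119.4, np.float64(1.8)), (-119.0, np.float64(1.4)), (-118.6, np.float64(1.9)), (-118.2, np.float64(1.5)), (-117.8, np.float64(1.2)), (-117.4, np.float64(1.4)), (-117.0, np.float64(1.6)), (-116.6, np.float64(1.2)), (-115.6, np.float64(0.9)), (-114.6, np.float64(1.1)), (-113.6, np.float64(1.4)), (-113.2, np.float64(1.6)), (-112.8, np.float64(1.3)), (-112.4, np.float64(0.9)), (-111.4, np.float64(1.4)), (-111.0, np.float64(1.6)), (-110.6, np.float64(1.7)), (-110.2, np.float64(1.8)), (-109.8, np.float64(1.9)), (-109.4, np.float64(2.1)), (-109.0, np.float64(1.7)), (-108.6, np.float64(1.6)), (-108.2, np.float64(1.8)), (-107.8, np.float64(1.9)), (-107.4, np.float64(1.4)), (-107.0, np.float64(1.2)), (-106.0, np.float64(1.6)), (-105.6, np.float64(1.8)), (-105.2, np.float64(1.6)), (-104.8, np.float64(2.0)), (-104.4, np.float64(2.2)), (-104.0, np.float64(2.3)), (-103.6, np.float64(2.3)), (-103.2, np.float64(2.3)), (-102.8, np.float64(2.5)), (-102.4, np.float64(4.2)), (-102.2, np.float64(5.6)), (-102.0, np.float64(5.8)), (-101.8, np.float64(6.5)), (-101.6, np.float64(7.1))]
 t48.9 dock x -0.1022 y -0.0011 z -0.0160 F dock [-6.8  0.9  0.1] gap 0.548 ff 3.3
[(np.int32(135), [357.1, 170.0], 'dock xy', [0.0713, -0.0036])]
```

The bumper is felt at 7 N, including about 2 N of friction, where the camera put it. I'll press to about 9.5 N total, hold, and back off.

```bash
python3 - <<'E'
from h import *
u=np.array([np.cos(DOCK[2]),np.sin(DOCK[2])]);x=-.1016
def F():
    v=[]
    for _ in range(4): arm.sleep(.02); v.append(u@arm.state()["force"][:2])
    return -np.mean(v)-.28+.56
for _ in range(6):
    f=F(); print(round(x*1e3,1),round(f,1))
    if f>9.2: break
    x+=.0003; arm.servo_line(dk(x,-.001,-.016),vel=.012)
for _ in range(3): arm.sleep(.35); st("hold")
im=arm.get_image("scene"); cv2.imwrite("pics/p.png",im["img"][:,:,::-1])
arm.servo_line(dk(x-.008,-.001,-.016),vel=.02)
arm.servo_line(dk(x-.05,-.001,-.016),vel=.1); st("back")
S=arm.get_image("scene"); cv2.imwrite("pics/f_scene.png",S["img"][:,:,::-1]); cv2.imwrite("pics/f_top.png",arm.get_image("top")["img"][:,:,::-1])
print(tabpos(im,.059),tabpos(S,.059))
to=lambda P:proj(S,P).round(1).tolist()
for nm,dz in(("flat",.044),("tailup",.054)): print(nm,to([dk(-.091,-.055,dz),dk(-.091,.055,dz)]))
# intensity profile of tail wall rim at centre column: rim/outer-wall pixels along vertical
g=cv2.cvtColor(S["img"],cv2.COLOR_RGB2GRAY); 
for y in(-.03,.03):
    c=proj(S,[dk(-.091,y,.044)])[0]; print(c.round(1),g[int(c[1])-8:int(c[1])+22,int(round(c[0]))].tolist())
E
```

```text
-101.6 6.8
-101.3 7.6
-101.0 8.6
-100.7 9.3
hold t50.3 dock x -0.1018 y -0.0011 z -0.0160 F dock [-9.   0.6  0.7] gap 0.552 ff 4.5
hold t50.6 dock x -0.1018 y -0.0011 z -0.0159 F dock [-8.6  0.5  0.8] gap 0.554 ff 4.5
hold t51.0 dock x -0.1018 y -0.0011 z -0.0160 F dock [-8.5  0.3  0.7] gap 0.553 ff 4.5
back t52.2 dock x -0.1509 y -0.0008 z -0.0161 F dock [ 0.3 -0.5  0.6] gap 0.555 ff 0.0
[(np.int32(135), [357.1, 169.8], 'dock xy', [0.0718, -0.0034])] [(np.int32(135), [356.8, 170.1], 'dock xy', [0.0708, -0.0034])]
flat [[331.3, 227.5], [294.4, 202.9]]
tailup [[331.4, 224.9], [294.2, 200.2]]
[322.7 221.7] [37, 37, 37, 36, 35, 38, 41, 41, 42, 42, 41, 41, 41, 41, 41, 42, 40, 38, 29, 21, 25, 29, 32, 39, 61, 73, 93, 115, 130, 148]
[302.6 208.3] [11, 24, 28, 27, 26, 32, 36, 37, 32, 24, 22, 35, 56, 63, 64, 62, 47, 27, 25, 35, 41, 42, 40, 33, 22, 22, 34, 39, 41, 37]
```

The insert is behind the threshold and against the bumper. Bearing on the bumper geometrically implies at least 4 mm of tail clearance. The arm is clear, so I'm handing in.

```bash
python3 -c "
from h import *
print(arm.finish_job()); st()"
```

```text
the job is handed in; nothing more can be done
None
the job is handed in; nothing more can be done
```

I handed the job in at about 52 s: the insert was pressed against the bumper at about 7 N for a second, then left there. I inferred from forces and the tab's position, not a final picture, that it lies flat and still touches the bumper; no verdict came back.

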